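# Re-rack the dumbbells beside their mates

## Robot

A 6-joint arm with a two-finger parallel gripper is mounted at the origin on the work surface. World frame = base frame: x ahead of the robot, y to its left, z up, the work surface at z = 0. Lengths are in m, angles in degrees, forces in N, time in s.
With the tool pointing down it reaches from about 0.3 to 0.75 m from the base axis. Payload 8.5 kg.
Tool frame: the origin (TCP) lies on the centre line of the jaws, within the pads' length; the fingertips stand tips_ahead ahead of it and the grasp point (between the pads) lies 3 mm ahead of it (tips_ahead is the distance from the TCP to the fingertips, in m); z points along the fingers, y is the line along which they close (so a half turn about z gives the same grasp; the last joint's range is limited). The gripper opens to 85 mm and grips with 20 to 120 N. Pads are 22 mm wide; open, the fingers measure 114 mm over their backs; the gripper's body (76 mm by 85 mm) begins 54 mm behind the grasp point. The pads swing forward as they close: fully open they stand 13 mm farther back than shut.
Start: joints at [59.742, 21.807, 74.336, -0, 83.858, -12.336], TCP at [0.169, 0.523, 0.253] pointing down, gripper open.
Joint ranges: [-178.18, 178.18], [-50.72, 133.34], [12.68, 142.11], [-81.47, 261.47], [9.98, 163.14], [-165.26, 165.26]. Speed limits (degrees/s): [136.94, 136.94, 180, 180, 180, 180].

## Interface

Orientations are given as a 3x3 rotation matrix whose columns are the frame's x, y, z axes.
In Python, from rig import observe, get_image, close_job, tips_ahead gives the robot as it stands.
- The arm moves only by the tool jog_arm, called after "Emit:" by a JSON object that holds its "op" and its "data". Schema: {"type":"object","properties":{"rows":{"type":"array","items":{"type":"array","items":{"type":"number"},"minItems":5,"maxItems":5},"minItems":1,"maxItems":10},"squeeze":{"type":"number"},"only":{"type":"string"},"quiet":{"type":"boolean"},"lines":{"type":"string"}},"required":["rows"],"additionalProperties":false}. rows is a list of rows, 1 to 10 of them, each of 5 numbers: dx, dy, dz in m, then a turn about the tool's z in degrees, then the finger opening in m; each row shifts and turns the commanded pose from where the row before left it, along the tool's axes as they then stand; what a row does not reach is not made up. A row lasts 1/10 s, in which the tool goes at most 0.05 m and 8.59 degrees, less where a joint would pass 70% of its speed; a pose out of reach is approached as far as the arm can. The fingers move at their own pace and stop on an object; squeeze is the grip in N (left out, the last holds). Time passes only in rows, so rows that do not move let the fingers close. The tool returns the time, the measured TCP pose, the force, the opening and the grip force at its end. only (a regular expression) keeps the lines of the reply that match it, lines (a string "A,B") keeps lines A to B, and quiet returns only ok. Input that does not fit is refused with a message, and nothing moves.
- observe(): the state, without advancing time (a new reading comes with each control period).
- get_image(name): name is "scene" or "top"; returns a dict with "pixels" (420x560x3 uint8, red, green, blue), "depth" (420x560 float32, m along the optical axis (not along the pixel's ray), 0 where there is no reading), "K" (3x3 intrinsics, pixels), "extrinsics" (4x4, takes a point from world to camera coordinates). Camera axes: x right, y down, z forward; pixel columns grow to the right and rows downward; lengths in m; the calibration is good to about 2 mm. A picture is of the moment at which its call begins.
- close_job(): hands the job in; it is judged then, once.
The state is a dict: "time_s": time; "q": joint angles; "qvel": joint speeds; "joint_efforts": joint torques, N m; "position": TCP position; "tool_rot": TCP orientation; "ft_force": force on the tool from outside, world axes, zero at the start; "wrist_torque": the same for the moment, N m; "grip_width": finger opening in m; "gripper_force": force on a finger pad.
Only numpy, scipy, OpenCV 4.12 (cv2) and the standard library are available. Lean on these libraries where they do the work, as an engineer would, in place of code of your own. Each camera call takes 0.05 s, during which the arm holds its last target. There are 200 camera calls.

## Task

The workout is over: put the three coloured hex dumbbells that lie on the bench back on the rack, each in the empty place beside its mate of the same colour, in the same bay, lying straight across both rails like its mate. Set them down, do not drop them, do not shove the ones already racked out of place, and leave the steel dumbbell where it lies.

Things in the scene. Friction and masses are not known exactly. Their poses are not given: they have to be found in the camera images.
- yellow_loose: Loose yellow hex dumbbell (smallest), lying on a flat of its heads. 120 mm long; heads 28 mm long, 42 mm across flats (its height), 48 mm wide at the corners; round grip between them 24 mm thick, 64 mm long, axis 21 mm above the underside; about 0.40 kg. Origin: middle of underside; x along its length, z up. Pinch the grip from above, closing along y.
- teal_loose: Loose teal hex dumbbell (middle-sized), lying on a flat of its heads. 132 mm long; heads 32 mm long, 47 mm across flats (its height), 54 mm wide at the corners; round grip between them 25 mm thick, 68 mm long, axis 23.5 mm above the underside; about 0.55 kg. Origin: middle of underside; x along its length, z up. Pinch the grip from above, closing along y.
- red_loose: Loose red hex dumbbell (largest), lying on a flat of its heads. 144 mm long; heads 36 mm long, 52 mm across flats (its height), 60 mm wide at the corners; round grip between them 26 mm thick, 72 mm long, axis 26 mm above the underside; about 0.75 kg. Origin: middle of underside; x along its length, z up. Pinch the grip from above, closing along y.
- yellow_racked: The yellow dumbbell already on the rack, mate of the loose yellow one: same colour, sizes, weight, origin and axes. It lies across the rails in a place at rack y = -196, +36 or +124 mm (within 4 mm, any colour order). The empty place of the same bay is at -124 (mate at -196), -36 (mate at +36) or +196 (mate at +124).
- teal_racked: The teal dumbbell already on the rack, mate of the loose teal one: same colour, sizes, weight, origin and axes. It lies across the rails in a place at rack y = -196, +36 or +124 mm (within 4 mm, any colour order). The empty place of the same bay is at -124 (mate at -196), -36 (mate at +36) or +196 (mate at +124).
- red_racked: The red dumbbell already on the rack, mate of the loose red one: same colour, sizes, weight, origin and axes. It lies across the rails in a place at rack y = -196, +36 or +124 mm (within 4 mm, any colour order). The empty place of the same bay is at -124 (mate at -196), -36 (mate at +36) or +196 (mate at +124).
- rack: Fixed dark steel rack, 176 (x) by 484 mm (y). Origin: middle of footprint on the bench. Two flat rails along y at |x| = 30 to 84 mm, tops 30 mm up, outer lips 12 mm higher; open between. 22 mm high yellow tabs at y = -80, +80 and end plates (52 mm up) at -240, +240 make three bays; in each, a pair lies side by side at x = 0, length along rack x. Places: y = -196, -124 | -36, 36 | 124, 196 mm.
- steel_dumbbell: Bare steel dumbbell with eight-sided silver heads and a black grip, lying on the bench among the others; it has no mate on the rack and stays where it is. 130 mm long, 44 mm high. Origin: middle of the underside; x along its length.

How it is judged (in metres and radians):
At the end, for the whole second after the job is handed in: Each loose coloured dumbbell and its mate lie in the two places of one bay: each within 15 mm of its place along and across the rack, on both rails (height within 5 mm, tilt under 0.1 rad), square within 0.2 rad, released, at rest; the steel dumbbell within 30 mm of its start (((y of yellow_racked in the frame of rack between -0.211 and -0.181 m and y of yellow_loose in the frame of rack between -0.139 and -0.109 m) or (y of yellow_racked in the frame of rack between 0.021 and 0.051 m and y of yellow_loose in the frame of rack between -0.051 and -0.021 m) or (y of yellow_racked in the frame of rack between 0.109 and 0.139 m and y of yellow_loose in the frame of rack between 0.181 and 0.211 m)) and x of yellow_loose in the frame of rack between -0.015 and 0.015 m and z of yellow_loose in the frame of rack between 0.025 and 0.035 m and angle between each of yellow_loose, yellow_racked, teal_loose, teal_racked, red_loose, red_racked's own z axis and vertical below 0.1 rad and angle between the x axis of each of yellow_loose, yellow_racked, teal_loose, teal_racked, red_loose, red_racked and the x axis of rack, either way round below 0.2 rad and linear speed of each of yellow_loose, yellow_racked, teal_loose, teal_racked, red_loose, red_racked below 0.02 m/s and x of yellow_racked in the frame of rack between -0.015 and 0.015 m and z of yellow_racked in the frame of rack between 0.025 and 0.035 m and ((y of teal_racked in the frame of rack between -0.211 and -0.181 m and y of teal_loose in the frame of rack between -0.139 and -0.109 m) or (y of teal_racked in the frame of rack between 0.021 and 0.051 m and y of teal_loose in the frame of rack between -0.051 and -0.021 m) or (y of teal_racked in the frame of rack between 0.109 and 0.139 m and y of teal_loose in the frame of rack between 0.181 and 0.211 m)) and x of teal_loose in the frame of rack between -0.015 and 0.015 m and z of teal_loose in the frame of rack between 0.025 and 0.035 m and x of teal_racked in the frame of rack between -0.015 and 0.015 m and z of teal_racked in the frame of rack between 0.025 and 0.035 m and ((y of red_racked in the frame of rack between -0.211 and -0.181 m and y of red_loose in the frame of rack between -0.139 and -0.109 m) or (y of red_racked in the frame of rack between 0.021 and 0.051 m and y of red_loose in the frame of rack between -0.051 and -0.021 m) or (y of red_racked in the frame of rack between 0.109 and 0.139 m and y of red_loose in the frame of rack between 0.181 and 0.211 m)) and x of red_loose in the frame of rack between -0.015 and 0.015 m and z of red_loose in the frame of rack between 0.025 and 0.035 m and x of red_racked in the frame of rack between -0.015 and 0.015 m and z of red_racked in the frame of rack between 0.025 and 0.035 m and distance of steel_dumbbell from where it was at the start of the episode below 0.03 m); the robot touches nothing.
It fails at once if a coloured dumbbell is dropped or thrown (over 0.7 m/s with no finger on it: a free fall of about 25 mm) ((linear speed of yellow_loose above 0.7 m/s and contact force between the fingers and yellow_loose below 0.05 N) or (linear speed of teal_loose above 0.7 m/s and contact force between the fingers and teal_loose below 0.05 N) or (linear speed of red_loose above 0.7 m/s and contact force between the fingers and red_loose below 0.05 N)).
It fails at once if a dumbbell already on the rack is shoved more than 30 mm (distance of any of yellow_racked, teal_racked, red_racked from where it was at the start of the episode above 0.03 m).
It fails at once if the steel dumbbell is moved more than 30 mm (distance of steel_dumbbell from where it was at the start of the episode above 0.03 m).
It also fails if it takes over 96 s, if anything falls off the work surface, if the arm or the gripper's body presses on something with over 40 N, if the wrist force passes 120 N, or if a joint passes its speed limit or range.

## Working session

There is one attempt and no reset: what is moved stays moved. The work goes in short steps, Python scripts to look and compute and a tool call to move; the robot and the scene stay as the last step left them, time stands still between calls to the robot, and variables do not carry over. Pictures are saved under pics/ and viewed, at most 14 in all, crops included, and the job is handed in when it is done.

```bash
ls; mkdir -p pics; python3 - <<'E'
from rig import *
import cv2,numpy as np
o=observe();print(o['time_s'],o['position'],o['tool_rot'],o['grip_width'],tips_ahead)
for n in("top","scene"):
    g=get_image(n);cv2.imwrite(f'pics/{n}0.png',g['pixels'][:,:,::-1]);np.savez(f'{n}0.npz',**g)
    E=np.array(g['extrinsics']);print(n,g['K'],-E[:3,:3].T@E[:3,3])
E
```

```text
pics
0.0 [0.16912453 0.52308796 0.25270991] [[-9.51465730e-01  3.07753842e-01 -7.33602861e-04]
 [ 3.07754551e-01  9.51464984e-01 -1.23278360e-03]
 [ 3.18603546e-04 -1.39872097e-03 -9.99998971e-01]] 0.08520193119450795 0.022
top [[448.03517809   0.         278.85140734]
 [  0.         448.03517809 216.1285844 ]
 [  0.           0.           1.        ]] [ 4.91394966e-01 -8.16174327e-04  9.46172773e-01]
scene [[424.9169451    0.         276.7955049 ]
 [  0.         424.9169451  208.69994505]
 [  0.           0.           1.        ]] [1.01120917 0.24567383 0.77504276]
```

View pics/top0.png

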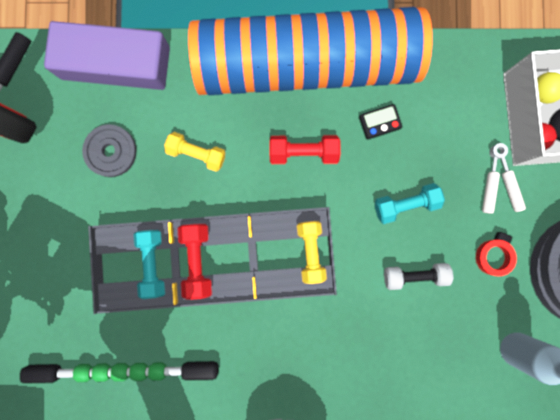

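View pics/scene0.png

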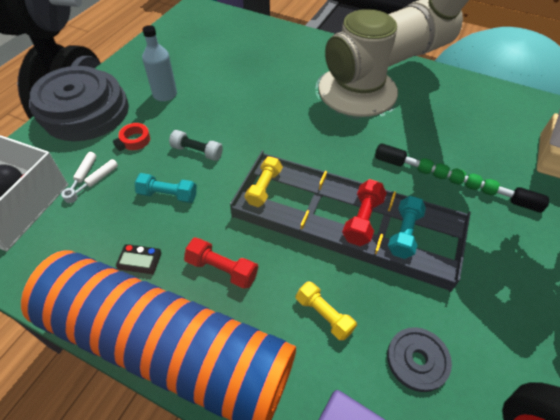

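```bash
cat > h.py <<'E'
import cv2,numpy as np
from rig import *
def cloud(g):
    K=np.array(g['K']);E=np.array(g['extrinsics']);d=g['depth'];v,u=np.indices(d.shape)
    c=np.stack([(u-K[0,2])*d/K[0,0],(v-K[1,2])*d/K[1,1],d],-1)
    return (c-E[:3,3])@E[:3,:3]
def rect(P):
    (c,s,a)=cv2.minAreaRect((P[:,:2]*1000).astype(np.float32))
    b=cv2.boxPoints((c,s,a));e=[b[1]-b[0],b[2]-b[1]];l=max(e,key=np.linalg.norm)
    ang=np.degrees(np.arctan2(l[1],l[0]))%180
    return np.round(c,1),np.round(sorted(s),1),round(float(ang),1)
def bells(g):
    P=cloud(g);hsv=cv2.cvtColor(g['pixels'],cv2.COLOR_RGB2HSV);H,S,V=cv2.split(hsv)
    out={}
    for n,m in dict(yellow=(H>20)&(H<32),teal=(H>86)&(H<100),red=(H<6)|(H>174)).items():
        m=m&(S>110)&(V>60)&(P[...,2]>.008)&(P[...,2]<.13)&(P[...,0]>.25)&(P[...,0]<.7)&(abs(P[...,1])<.45)&(g['depth']>0)
        k,L,st,ce=cv2.connectedComponentsWithStats(m.astype(np.uint8))
        for i in range(1,k):
            if st[i,4]>700:
                Q=P[L==i];out.setdefault(n,[]).append(Q);print(n,st[i,4],ce[i].round(),rect(Q),'top z',np.percentile(Q[:,2],[50,97]).round(4))
    return P,out
E
python3 - <<'E'
from h import *
for n in('top','scene'):
    g=dict(np.load(n+'0.npz'));P,o=bells(g)
    if n=='top':
        d=g['depth'];print('bench z',np.median(P[300:400,240:300,2]))
        m=(P[...,2]>.015)&(P[...,2]<.09);m=m.astype(np.uint8)
        k,L,st,ce=cv2.connectedComponentsWithStats(m)
        for i in range(1,k):
            if st[i,4]>700: Q=P[L==i];print(ce[i].round(),rect(Q),np.percentile(Q[:,2],[50,97]).round(4))
E
```

```text
yellow 946 [195. 152.] (array([675.1, 182.1]), array([ 48.3, 120.7]), 70.4) top z [0.0344 0.0446]
yellow 1104 [311. 252.] (array([467.3, -60. ]), array([ 50.7, 126.9]), 5.7) top z [0.0642 0.0744]
teal 1278 [409. 203.] (array([ 567.7, -259.5]), array([ 53.8, 132.3]), 105.6) top z [0.0379 0.0494]
teal 1346 [149. 264.] (array([445.4, 263.6]), array([ 52.5, 134.4]), 5.0) top z [0.068  0.0797]
red 1325 [305. 150.] (array([674.8, -46.1]), array([ 50. , 141.1]), 90.1) top z [0.0441 0.055 ]
red 1645 [194. 262.] (array([448.2, 173.1]), array([ 59.1, 154. ]), 4.3) top z [0.0721 0.0846]
bench z 0.0004212566571647432
[106.  55.] (array([869. , 359.3]), array([100.8, 230.7]), 84.3) [0.0754 0.0788]
[523. 116.] (array([ 734.7, -488.5]), array([ 80.8, 218. ]), 28.0) [0.0544 0.088 ]
[310.  86.] (array([797. , -53.6]), array([  9.4, 447.8]), 93.3) [0.0775 0.0895]
[380. 121.] (array([ 741.1, -205.9]), array([55.1, 79.8]), 107.6) [0.0207 0.0245]
[194. 151.] (array([675.1, 182.3]), array([ 48.5, 121.1]), 70.3) [0.0344 0.0447]
[304. 150.] (array([679. , -44.8]), array([ 60., 144.]), 91.1) [0.0424 0.0549]

[... 454 characters left out ...]
[36.6, 70. ]), 156.6) [0.0548 0.0878]
[118. 372.] (array([222.2, 328.1]), array([ 36.1, 397.6]), 91.5) [0.0337 0.0395]
yellow 860 [263. 181.] (array([454.8, -68.7]), array([ 63.7, 149.6]), 6.0) top z [0.0617 0.0729]
yellow 1028 [323. 307.] (array([674.6, 181.8]), array([ 48.2, 119.7]), 70.7) top z [0.0329 0.0433]
teal 951 [165. 187.] (array([ 569.3, -258.5]), array([ 48.5, 129.5]), 105.8) top z [0.0357 0.048 ]
teal 1300 [407. 227.] (array([431.9, 264.2]), array([ 58.3, 157.5]), 5.0) top z [0.0652 0.078 ]
red 1464 [364. 213.] (array([442.6, 172. ]), array([ 63.3, 160.7]), 4.7) top z [0.0687 0.0828]
red 1271 [222. 261.] (array([674.3, -44.4]), array([ 51.3, 142.9]), 90.0) top z [0.0427 0.0531]
```

```bash
cat >> h.py <<'E'
def d(x,y,z,yaw):
    o=observe();R=np.array(o['tool_rot']);p=np.array(o['position']);w=np.degrees(np.arctan2(R[1,0],R[0,0]))
    t=(w-yaw+180)%360-180
    c,s=np.cos(np.radians(t)),np.sin(np.radians(t));R2=R@np.array([[c,-s,0],[s,c,0],[0,0,1]])
    v=np.array([x,y,z])-p
    print('t',round(o['time_s'],2),'turn',round(t,2),'delta after turn',(R2.T@v).round(4),'before',(R.T@v).round(4),'w',round(o['grip_width'],4),'F',np.round(o['ft_force'],1))
E
```

Emit:
{"op": "jog_arm", "data": {"rows": [[0,0,0.01,8.4,0.05],[0,0,0.01,8.4,0.05],[0,0,0.01,8.4,0.05],[0,0,0.01,8.4,0.05],[0,0,0.01,8.4,0.05],[0,0,0.01,8.4,0.05],[0,0,0.01,8.4,0.05],[0,0,0.01,8.4,0.05],[0,0,0.01,8.4,0.05],[0,0,0.01,8.4,0.05]], "squeeze": 60}}

```text
time_s: 1.1
position: [0.1691, 0.5231, 0.1526]
tool_rot: [[0.212, 0.977, -0.0], [0.977, -0.212, -0.001], [-0.001, -0.0, -1.0]]
ft_force: [0.0, 0.3, 0.4]
grip_width: 0.05
gripper_force: 0.0
```

```bash
python3 -c "from h import *;d(.675,.1822,.10,70.4)"
```

```text
t 1.1 turn 7.34 delta after turn [-0.1514  0.5909  0.0526] before [-0.2257  0.5668  0.0526] w 0.05 F [0.  0.3 0.4]
```

Emit:
{"op": "jog_arm", "data": {"rows": [[0,0,0,7.34,0.05],[-0.01,0.039,0,0,0.05],[-0.01,0.039,0,0,0.05],[-0.01,0.039,0,0,0.05],[-0.01,0.039,0,0,0.05],[-0.01,0.039,0,0,0.05],[-0.01,0.039,0,0,0.05],[-0.01,0.039,0,0,0.05],[-0.01,0.039,0,0,0.05],[-0.01,0.039,0,0,0.05]]}}

```text
time_s: 2.1
position: [0.472, 0.3214, 0.1531]
tool_rot: [[0.33, 0.944, -0.001], [0.944, -0.33, -0.0], [-0.0, -0.001, -1.0]]
ft_force: [0.2, 1.6, 0.0]
grip_width: 0.0504
gripper_force: 0.0
```

Emit:
{"op": "jog_arm", "data": {"rows": [[-0.01,0.039,0,0,0.05],[-0.01,0.039,0,0,0.05],[-0.01,0.039,0,0,0.05],[-0.01,0.039,0.01,0,0.05],[-0.01,0.039,0.01,0,0.05],[-0.0015,0.006,0.01,0,0.05],[0,0,0,0,0.05]]}}

```text
time_s: 2.8
position: [0.6433, 0.2067, 0.1209]
tool_rot: [[0.331, 0.943, -0.004], [0.943, -0.331, -0.0], [-0.002, -0.004, -1.0]]
ft_force: [-0.7, -0.3, 0.2]
grip_width: 0.0498
gripper_force: 0.0
```

```bash
python3 -c "from h import *;d(.675,.1822,.026,70.4)"
```

```text
t 2.8 turn 0.24 delta after turn [-0.0123  0.0384  0.0948] before [-0.0125  0.0383  0.0948] w 0.0498 F [-0.7 -0.3  0.2]
```

Emit:
{"op": "jog_arm", "data": {"rows": [[-0.004,0.013,0.005,0.24,0.05],[-0.004,0.013,0.005,0,0.05],[-0.0043,0.0124,0.005,0,0.05],[0,0,0,0,0.05],[0,0,0,0,0.05]]}}

```text
time_s: 3.3
position: [0.6758, 0.1832, 0.1082]
tool_rot: [[0.334, 0.943, -0.0], [0.943, -0.334, 0.0], [-0.0, -0.0, -1.0]]
ft_force: [-0.6, 0.3, 0.3]
grip_width: 0.05
gripper_force: 0.0
```

```bash
python3 -c "from h import *;d(.675,.1822,.026,70.4)"
```

```text
t 3.3 turn 0.08 delta after turn [-0.0012 -0.0004  0.0822] before [-0.0012 -0.0004  0.0822] w 0.05 F [-0.6  0.3  0.3]
```

Emit:
{"op": "jog_arm", "data": {"rows": [[-0.0006,0,0.013,0,0.05],[-0.0006,0,0.014,0,0.05],[0,0,0.014,0,0.05],[0,0,0.014,0,0.05],[0,0,0.014,0,0.05],[0,0,0.013,0,0.05],[0,0,0,0,0.05]]}}

```text
time_s: 4.0
position: [0.6744, 0.182, 0.0238]
tool_rot: [[0.334, 0.943, -0.004], [0.943, -0.334, -0.0], [-0.002, -0.004, -1.0]]
ft_force: [0.4, 0.4, -0.7]
grip_width: 0.0498
gripper_force: 0.0
```

Emit:
{"op": "jog_arm", "data": {"rows": [[0,0,0,0,0.02],[0,0,0,0,0.015],[0,0,0,0,0.015],[0,0,0,0,0.015],[0,0,0,0,0.015],[0,0,0,0,0.015]], "squeeze": 60}}

```text
time_s: 4.6
position: [0.6757, 0.1822, 0.0273]
tool_rot: [[0.334, 0.943, 0.002], [0.943, -0.334, 0.0], [0.001, 0.001, -1.0]]
ft_force: [-1.1, -0.4, 6.3]
grip_width: 0.0222
gripper_force: 59.4
```

```bash
python3 -c "from h import *;d(.675,.1822,.026,70.4)"
```

```text
t 4.6 turn 0.1 delta after turn [-0.0003 -0.0007  0.0013] before [-0.0003 -0.0007  0.0013] w 0.0222 F [-1.1 -0.4  6.3]
```

Emit:
{"op": "jog_arm", "data": {"rows": [[0,0,-0.01,0,0.015],[0,0,-0.02,0,0.015],[0,0,-0.025,0,0.015],[0,0,-0.025,0,0.015],[0,0,-0.025,0,0.015],[0,0,-0.025,0,0.015],[0,0,-0.01,0,0.015],[0,0,0,0,0.015]]}}

```text
time_s: 5.4
position: [0.6756, 0.1821, 0.1674]
tool_rot: [[0.334, 0.943, 0.002], [0.943, -0.334, 0.0], [0.001, 0.002, -1.0]]
ft_force: [0.2, 0.4, -4.4]
grip_width: 0.022
gripper_force: 59.2
```

```bash
python3 -c "from h import *;d(.4609,.0168,.17,4.7)"
```

```text
t 5.4 turn 65.8 delta after turn [-0.2275  0.1472 -0.0031] before [-0.2275 -0.1472 -0.0031] w 0.022 F [ 0.2  0.4 -4.4]
```

Actually could do two calls in one call.

Emit:
{"op": "jog_arm", "data": {"rows": [[-0.02,-0.013,0,0,0.015],[-0.0284,-0.0184,0,0,0.015],[-0.0284,-0.0184,0,0,0.015],[-0.0284,-0.0184,0,0,0.015],[-0.0284,-0.0184,0,0,0.015],[-0.0284,-0.0184,0,0,0.015],[-0.0284,-0.0184,0,0,0.015],[-0.025,-0.0164,0,0,0.015],[-0.012,-0.0074,0,0,0.015],[0,0,0,8,0.015]]}}

```text
time_s: 6.4
position: [0.4592, 0.0162, 0.1656]
tool_rot: [[0.465, 0.886, -0.002], [0.886, -0.465, 0.0], [-0.001, -0.002, -1.0]]
ft_force: [-0.4, 0.7, -4.2]
grip_width: 0.0225
gripper_force: 59.5
```

Emit:
{"op": "jog_arm", "data": {"rows": [[0,0,0,8.2,0.015],[0,0,0,8.2,0.015],[0,0,0,8.2,0.015],[0,0,0,8.2,0.015],[0,0,0,8.2,0.015],[0,0,0,8.2,0.015],[0,0,0,8.2,0.015],[0,0,0,0.4,0.015],[0,0,0,0,0.015]]}}

```text
time_s: 7.3
position: [0.4607, 0.017, 0.1658]
tool_rot: [[0.996, 0.086, -0.001], [0.086, -0.996, 0.0], [-0.001, -0.0, -1.0]]
ft_force: [-0.5, 0.3, -4.4]
grip_width: 0.0223
gripper_force: 59.5
```

```bash
python3 - <<'E'
from h import *
d(.4609,.0168,.056,4.7)
g=get_image('top');cv2.imwrite('pics/a.png',g['pixels'][:,:,::-1])
g=get_image('scene');cv2.imwrite('pics/a2.png',g['pixels'][:,:,::-1]);P,o=bells(g)
E
```

```text
t 7.3 turn 0.2 delta after turn [0.0003 0.0003 0.1098] before [0.0003 0.0003 0.1098] w 0.0223 F [-0.5  0.3 -4.4]
yellow 832 [262. 182.] (array([455.9, -69.9]), array([ 61.5, 150.1]), 8.9) top z [0.0619 0.0728]
teal 956 [165. 187.] (array([ 569.4, -258.4]), array([ 48.1, 129.9]), 105.9) top z [0.0354 0.0481]
teal 1295 [407. 227.] (array([431.2, 264.3]), array([ 58. , 159.1]), 5.3) top z [0.0654 0.0778]
red 1470 [364. 213.] (array([442. , 171.5]), array([ 63.5, 161.4]), 4.3) top z [0.0685 0.0832]
red 1278 [222. 261.] (array([676.1, -44.3]), array([ 47.5, 143.2]), 90.1) top z [0.0423 0.053 ]
```

View pics/a2.png

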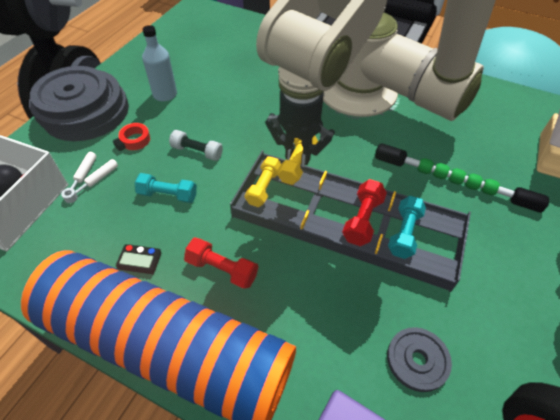

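Yellow is held above its place (290,165), squarely. Lowering it.

Emit:
{"op": "jog_arm", "data": {"rows": [[0,0,0.015,0.2,0.015],[0,0,0.02,0,0.015],[0,0,0.02,0,0.015],[0,0,0.02,0,0.015],[0,0,0.015,0,0.015],[0,0,0.008,0,0.015],[0,0,0.005,0,0.015],[0,0,0.002,0,0.015],[0,0,0,0,0.015]]}}

```text
time_s: 8.3
position: [0.4609, 0.0169, 0.0616]
tool_rot: [[0.997, 0.079, 0.001], [0.079, -0.997, -0.0], [0.0, 0.0, -1.0]]
ft_force: [-0.4, 0.5, -3.4]
grip_width: 0.0222
gripper_force: 59.5
```

```bash
python3 -c "from h import *;d(.4609,.0168,.0568,4.7)"
```

```text
t 8.3 turn -0.18 delta after turn [-0.      0.0001  0.0048] before [-0.      0.0001  0.0048] w 0.0222 F [-0.4  0.5 -3.4]
```

Emit:
{"op": "jog_arm", "data": {"rows": [[0,0,0.002,0,0.015],[0,0,0.002,0,0.015],[0,0,0.0015,0,0.015],[0,0,0,0,0.015]]}}

```text
time_s: 8.7
position: [0.4609, 0.0169, 0.0571]
tool_rot: [[0.997, 0.079, 0.002], [0.079, -0.997, -0.0], [0.001, 0.001, -1.0]]
ft_force: [-5.4, 0.2, 14.3]
grip_width: 0.0223
gripper_force: 61.6
```

```bash
python3 -c "from h import *;d(.4609,.0168,.0568,4.7)"
```

```text
t 8.7 turn -0.19 delta after turn [-0.      0.0001  0.0003] before [-0.      0.0001  0.0003] w 0.0223 F [-5.4  0.2 14.3]
```

Emit:
{"op": "jog_arm", "data": {"rows": [[0,0,0,0,0.028],[0,0,0,0,0.036],[0,0,0,0,0.04],[0,0,0,0,0.04],[0,0,-0.01,0,0.04],[0,0,-0.02,0,0.04],[0,0,-0.025,0,0.04],[0,0,-0.025,0,0.04],[0,0,-0.025,-4,0.05],[0,0,0,-8.5,0.05]], "squeeze": 60}}

```text
time_s: 9.7
position: [0.4619, 0.0167, 0.1643]
tool_rot: [[0.955, 0.296, 0.006], [0.296, -0.955, -0.001], [0.006, 0.003, -1.0]]
ft_force: [-0.1, 0.0, -0.7]
grip_width: 0.0498
gripper_force: 0.0
```

```bash
python3 -c "from h import *;d(.679,-.0450,.15,91)"
```

```text
t 9.7 turn -73.77 delta after turn [-0.0655  0.2159  0.0158] before [0.189  0.1232 0.0158] w 0.0498 F [-0.1  0.  -0.7]
```

Emit:
{"op": "jog_arm", "data": {"rows": [[0,0,0,-8.2,0.05],[0,0,0,-8.2,0.05],[0,0,0,-8.2,0.05],[0,0,0,-8.2,0.05],[0,0,0,-8.2,0.05],[0,0,0,-8.2,0.05],[0,0,0,-8.2,0.05],[0,0,0,-8.2,0.05],[0,0,0,-8.2,0.05],[0,0,0,0,0.05]]}}

```text
time_s: 10.7
position: [0.4607, 0.0169, 0.1614]
tool_rot: [[-0.015, 1.0, 0.0], [1.0, 0.015, -0.0], [-0.0, 0.0, -1.0]]
ft_force: [0.8, 0.4, 0.9]
grip_width: 0.05
gripper_force: 0.0
```

Emit:
{"op": "jog_arm", "data": {"rows": [[-0.008,0.027,0,0,0.05],[-0.008,0.027,0,0,0.05],[-0.008,0.027,0,0,0.05],[-0.008,0.027,0,0,0.05],[-0.008,0.027,0,0,0.05],[-0.008,0.027,0.004,0,0.05],[-0.008,0.027,0.004,0,0.05],[-0.009,0.026,0.004,0,0.05],[0,0,0.004,0,0.05],[0,0,0,0,0.05]]}}

```text
time_s: 11.7
position: [0.6761, -0.045, 0.144]
tool_rot: [[-0.011, 1.0, -0.002], [1.0, 0.011, 0.001], [0.001, -0.002, -1.0]]
ft_force: [-1.1, 0.3, -0.5]
grip_width: 0.05
gripper_force: 0.0
```

```bash
python3 - <<'E'
from h import *
d(.6785,-.0450,.031,91)
g=get_image('top');P,o=bells(g);cv2.imwrite('pics/b.png',g['pixels'][:,:,::-1])
E
```

```text
t 11.7 turn -0.36 delta after turn [-1.00e-04  2.60e-03  1.13e-01] before [-1.00e-04  2.60e-03  1.13e-01] w 0.05 F [-1.1  0.3 -0.5]
teal 1282 [409. 203.] (array([ 567.9, -260. ]), array([ 53.6, 133.2]), 105.5) top z [0.038  0.0495]
teal 1296 [149. 263.] (array([445.7, 263.1]), array([ 52.9, 133.9]), 5.0) top z [0.0678 0.0796]
red 1636 [194. 261.] (array([448.9, 173.5]), array([ 59.2, 152.4]), 4.2) top z [0.0723 0.0845]
```

View pics/b.png

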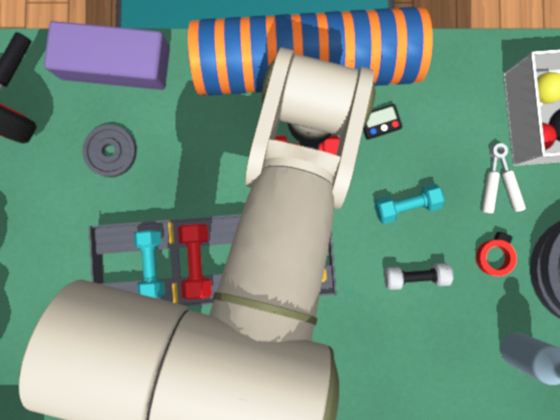

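The arm hides the yellow place; wrist reaches toward the roller (310,70), so I check the clearance there before descending.

```bash

python3 - <<'E'
from h import *
P=cloud(dict(np.load('top0.npz')))
m=(P[...,0]>.7)&(P[...,0]<1.05)&(abs(P[...,1]+.045)<.1)
Q=P[m]
for a in np.arange(.7,.95,.02):
    q=Q[(Q[:,0]>=a)&(Q[:,0]<a+.02)]
    if len(q):print(round(a,2),np.percentile(q[:,2],[50,98]).round(3))
S=cloud(get_image('scene'));m=(abs(S[...,0]-.70)<.14)&(abs(S[...,1]+.045)<.1)&(S[...,2]>.17);q=S[m]
for a in np.arange(.6,.84,.02):
    r=q[(q[:,0]>=a)&(q[:,0]<a+.02)]
    if len(r)>5:print('wrist',round(a,2),np.percentile(r[:,2],[1,50]).round(3))
E
```

```text
0.7 [0.001 0.038]
0.72 [0.    0.004]
0.74 [0.001 0.004]
0.76 [0.001 0.005]
0.78 [0.059 0.106]
0.8 [0.109 0.128]
0.82 [0.132 0.14 ]
0.84 [0.14  0.144]
0.86 [0.141 0.145]
0.88 [0.138 0.143]
0.9 [0.127 0.135]
0.92 [0.113 0.121]
wrist 0.6 [0.201 0.413]
wrist 0.62 [0.177 0.413]
wrist 0.64 [0.174 0.417]
wrist 0.66 [0.207 0.421]
wrist 0.68 [0.197 0.413]
wrist 0.7 [0.176 0.38 ]
wrist 0.72 [0.177 0.38 ]
wrist 0.74 [0.212 0.224]
```

Emit:
{"op": "jog_arm", "data": {"rows": [[0,0.0026,0.01,-0.3,0.05],[0,0,0.015,0,0.05],[0,0,0.018,0,0.05],[0,0,0.018,0,0.05],[0,0,0.018,0,0.05],[0,0,0.015,0,0.05],[0,0,0.01,0,0.05],[0,0,0.008,0,0.05],[0,0,0,0,0.05],[0,0,0,0,0.05]]}}

```text
time_s: 12.8
position: [0.6795, -0.0451, 0.0333]
tool_rot: [[-0.019, 1.0, 0.001], [1.0, 0.019, -0.0], [-0.0, 0.001, -1.0]]
ft_force: [-0.5, 0.2, 0.7]
grip_width: 0.0498
gripper_force: 0.0
```

```bash
python3 -c "from h import *;d(.6785,-.0450,.031,91)"
```

```text
t 12.8 turn 0.1 delta after turn [ 0.0001 -0.001   0.0023] before [ 0.0001 -0.001   0.0023] w 0.0498 F [-0.5  0.2  0.7]
```

Emit:
{"op": "jog_arm", "data": {"rows": [[0,0,0.002,0,0.03],[0,0,0,0,0.016],[0,0,0,0,0.016],[0,0,0,0,0.016],[0,0,0,0,0.016],[0,0,0,0,0.016]], "squeeze": 80}}

```text
time_s: 13.4
position: [0.6791, -0.0451, 0.0314]
tool_rot: [[-0.019, 1.0, 0.0], [1.0, 0.019, -0.0], [-0.0, 0.0, -1.0]]
ft_force: [-3.4, -0.4, 5.7]
grip_width: 0.0236
gripper_force: 78.5
```

Emit:
{"op": "jog_arm", "data": {"rows": [[0,0,-0.01,0,0.016],[0,0,-0.02,0,0.016],[0,0,-0.025,0,0.016],[0,0,-0.025,0,0.016],[0,0,-0.025,0,0.016],[0,0,-0.025,0,0.016],[0,0,-0.015,0,0.016],[0,0,0,0,0.016]]}}

```text
time_s: 14.2
position: [0.6797, -0.0451, 0.1776]
tool_rot: [[-0.019, 1.0, 0.003], [1.0, 0.019, -0.001], [-0.001, 0.003, -1.0]]
ft_force: [0.0, 0.3, -8.3]
grip_width: 0.0236
gripper_force: 79.8
```

```bash
python3 -c "from h import *;d(.4536,.1045,.17,4.7)"
```

```text
t 14.2 turn 86.41 delta after turn [-0.2131 -0.1676  0.0068] before [ 0.1539 -0.2232  0.0068] w 0.0236 F [ 0.   0.3 -8.3]
```

Emit:
{"op": "jog_arm", "data": {"rows": [[0.01,-0.015,0,0,0.016],[0.018,-0.026,0,0,0.016],[0.018,-0.026,0,0,0.016],[0.018,-0.026,0,0,0.016],[0.018,-0.026,0,0,0.016],[0.018,-0.026,0,0,0.016],[0.018,-0.026,0,0,0.016],[0.018,-0.026,0,0,0.016],[0.018,-0.026,0,0,0.016],[0,0,0,6,0.016]]}}

```text
time_s: 15.2
position: [0.4491, 0.1065, 0.1746]
tool_rot: [[0.085, 0.996, -0.005], [0.996, -0.085, 0.001], [0.0, -0.005, -1.0]]
ft_force: [1.1, -0.1, -7.8]
grip_width: 0.0237
gripper_force: 80.2
```

Emit:
{"op": "jog_arm", "data": {"rows": [[0,0,0,8,0.016],[0,0,0,8,0.016],[0,0,0,8,0.016],[0,0,0,8,0.016],[0,0,0,8,0.016],[0,0,0,8,0.016],[0,0,0,8,0.016],[0,0,0,8,0.016],[0,0,0,8,0.016],[0,0,0,8,0.016]]}}

```text
time_s: 16.2
position: [0.4526, 0.1047, 0.1747]
tool_rot: [[0.997, 0.083, -0.002], [0.083, -0.997, 0.0], [-0.002, -0.0, -1.0]]
ft_force: [-0.2, 1.0, -7.3]
grip_width: 0.0237
gripper_force: 80.3
```

```bash
python3 -c "from h import *;d(.4536,.1045,.0620,4.7)"
```

```text
t 16.2 turn 0.07 delta after turn [0.0013 0.0003 0.1127] before [0.0013 0.0003 0.1127] w 0.0237 F [-0.2  1.  -7.3]
```

Emit:
{"op": "jog_arm", "data": {"rows": [[0.001,0,0.015,0,0.016],[0,0,0.02,0,0.016],[0,0,0.02,0,0.016],[0,0,0.02,0,0.016],[0,0,0.015,0,0.016],[0,0,0.01,0,0.016],[0,0,0.006,0,0.016],[0,0,0.002,0,0.016],[0,0,0,0,0.016]]}}

```text
time_s: 17.1
position: [0.4544, 0.1047, 0.0679]
tool_rot: [[0.996, 0.089, 0.0], [0.089, -0.996, 0.0], [0.0, 0.0, -1.0]]
ft_force: [0.3, 0.3, -6.8]
grip_width: 0.0238
gripper_force: 80.3
```

```bash
python3 -c "from h import *;d(.4536,.1045,.0614,4.7)"
```

```text
t 17.1 turn 0.4 delta after turn [-0.0008  0.0002  0.0065] before [-0.0008  0.0002  0.0065] w 0.0238 F [ 0.3  0.3 -6.8]
```

Emit:
{"op": "jog_arm", "data": {"rows": [[0,0,0.002,0.4,0.016],[0,0,0.002,0,0.016],[0,0,0.0015,0,0.016],[0,0,0.001,0,0.016],[0,0,0,0,0.016]]}}

```text
time_s: 17.6
position: [0.4543, 0.1047, 0.0615]
tool_rot: [[0.997, 0.082, 0.0], [0.082, -0.997, 0.0], [0.0, -0.0, -1.0]]
ft_force: [-1.4, 0.5, -4.1]
grip_width: 0.0237
gripper_force: 80.6
```

```bash
python3 -c "from h import *;d(.4536,.1045,.0614,4.7)"
```

```text
t 17.6 turn -0.01 delta after turn [-0.0007  0.0002  0.0001] before [-0.0007  0.0002  0.0001] w 0.0237 F [-1.4  0.5 -4.1]
```

Just touching; another 0.5 mm, release, rise, and start toward the teal one.

Emit:
{"op": "jog_arm", "data": {"rows": [[0,0,0.0006,0,0.016],[0,0,0,0,0.028],[0,0,0,0,0.036],[0,0,0,0,0.04],[0,0,-0.01,0,0.04],[0,0,-0.02,0,0.04],[0,0,-0.025,0,0.04],[0,0,-0.025,0,0.04],[0,0,-0.02,0,0.04],[0,0,0,0,0.05]], "squeeze": 80}}

```text
time_s: 18.6
position: [0.4554, 0.1047, 0.1636]
tool_rot: [[0.997, 0.082, 0.006], [0.082, -0.997, -0.0], [0.006, 0.001, -1.0]]
ft_force: [-0.4, 0.6, -0.2]
grip_width: 0.0496
gripper_force: 0.0
```

```bash
python3 -c "from h import *;d(.5677,-.2597,.12,105.6)"
```

```text
t 18.6 turn -100.89 delta after turn [-0.3811  0.0099  0.0443] before [0.0818 0.3724 0.0443] w 0.0496 F [-0.4  0.6 -0.2]
```

Emit:
{"op": "jog_arm", "data": {"rows": [[0.0082,0.0373,0,0,0.05],[0.0082,0.0373,0,0,0.05],[0.0082,0.0373,0,0,0.05],[0.0082,0.0373,0,0,0.05],[0.0082,0.0373,0,0,0.05],[0.0082,0.0373,0,0,0.05],[0.0082,0.0373,0,0,0.05],[0.0082,0.0373,0,0,0.05],[0.0082,0.0373,0,0,0.05],[0.0082,0.0373,0,0,0.05]]}}

```text
time_s: 19.6
position: [0.5665, -0.2617, 0.16]
tool_rot: [[0.997, 0.082, -0.001], [0.082, -0.997, 0.001], [-0.001, -0.001, -1.0]]
ft_force: [0.3, 1.2, 0.1]
grip_width: 0.0502
gripper_force: 0.0
```

Emit:
{"op": "jog_arm", "data": {"rows": [[0,0,0.004,-8.4,0.05],[0,0,0.004,-8.4,0.05],[0,0,0.004,-8.4,0.05],[0,0,0.004,-8.4,0.05],[0,0,0.004,-8.4,0.05],[0,0,0.004,-8.4,0.05],[0,0,0.004,-8.4,0.05],[0,0,0.004,-8.4,0.05],[0,0,0.004,-8.4,0.05],[0,0,0.004,-8.4,0.05]]}}

```text
time_s: 20.6
position: [0.5663, -0.2601, 0.1198]
tool_rot: [[0.017, 1.0, -0.001], [1.0, -0.017, 0.001], [0.001, -0.001, -1.0]]
ft_force: [-1.4, 0.0, 0.8]
grip_width: 0.0503
gripper_force: 0.0
```

```bash
python3 - <<'E'
from h import *
d(.5677,-.2597,.0285,105.6)
g=get_image('top');P,o=bells(g);cv2.imwrite('pics/c.png',g['pixels'][:,:,::-1])
E
```

```text
t 20.6 turn -16.56 delta after turn [-0.0001  0.0016  0.0913] before [0.0004 0.0015 0.0913] w 0.0503 F [-1.4  0.   0.8]
yellow 1103 [311. 252.] (array([467.2, -59.9]), array([ 50.6, 127. ]), 5.7) top z [0.0642 0.0743]
yellow 903 [274. 250.] (array([463.4,  16.3]), array([ 48.1, 121.7]), 4.4) top z [0.0636 0.0741]
teal 1344 [149. 264.] (array([445.2, 263.5]), array([ 52. , 134.8]), 5.3) top z [0.0682 0.0796]
red 1314 [227. 252.] (array([458.1, 105.1]), array([ 59.4, 144.6]), 4.5) top z [0.071  0.0845]
red 1641 [194. 261.] (array([451.1, 173.2]), array([ 58.9, 147.9]), 3.9) top z [0.0723 0.0844]
```

View pics/c.png

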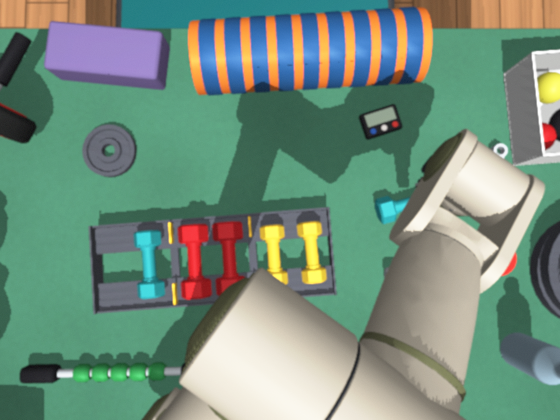

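Yellow (274,252) and red (228,252) stand beside their mates, within ~4 mm. On to teal.

Emit:
{"op": "jog_arm", "data": {"rows": [[0,0,0.005,-8.3,0.05],[0,0,0.005,-8.3,0.05],[0,0.0016,0.01,0,0.05],[0,0,0.015,0,0.05],[0,0,0.015,0,0.05],[0,0,0.015,0,0.05],[0,0,0.012,0,0.05],[0,0,0.008,0,0.05],[0,0,0.004,0,0.05],[0,0,0,0,0.05]]}}

```text
time_s: 21.65
position: [0.5681, -0.2598, 0.0314]
tool_rot: [[-0.263, 0.965, -0.0], [0.965, 0.263, 0.0], [0.0, -0.0, -1.0]]
ft_force: [0.1, 0.5, 1.0]
grip_width: 0.0497
gripper_force: 0.0
```

```bash
python3 -c "from h import *;d(.5677,-.2597,.0285,105.6)"
```

```text
t 21.65 turn -0.36 delta after turn [ 0.0002 -0.0003  0.0029] before [ 0.0002 -0.0003  0.0029] w 0.0497 F [0.1 0.5 1. ]
```

Emit:
{"op": "jog_arm", "data": {"rows": [[0,0,0.0025,-0.3,0.03],[0,0,0,0,0.015],[0,0,0,0,0.015],[0,0,0,0,0.015],[0,0,0,0,0.015],[0,0,0,0,0.015]], "squeeze": 70}}

```text
time_s: 22.25
position: [0.5682, -0.26, 0.0297]
tool_rot: [[-0.269, 0.963, 0.0], [0.963, 0.269, -0.0], [-0.001, 0.0, -1.0]]
ft_force: [-2.3, 0.1, 5.7]
grip_width: 0.0227
gripper_force: 69.1
```

Emit:
{"op": "jog_arm", "data": {"rows": [[0,0,-0.01,0,0.015],[0,0,-0.02,0,0.015],[0,0,-0.025,0,0.015],[0,0,-0.025,0,0.015],[0,0,-0.025,0,0.015],[0,0,-0.025,0,0.015],[0,0,-0.025,0,0.015],[0,0,0,0,0.015]]}}

```text
time_s: 23.05
position: [0.569, -0.2603, 0.1874]
tool_rot: [[-0.269, 0.963, 0.005], [0.963, 0.269, -0.003], [-0.005, 0.004, -1.0]]
ft_force: [0.4, 0.6, -5.1]
grip_width: 0.0232
gripper_force: 69.2
```

```bash
python3 -c "from h import *;d(.4346,.3357,.18,184.7)"
```

```text
t 23.05 turn -79.09 delta after turn [0.0852 0.6051 0.0048] before [0.6103 0.0309 0.0048] w 0.0232 F [ 0.4  0.6 -5.1]
```

Emit:
{"op": "jog_arm", "data": {"rows": [[0.015,0.001,0,0,0.015],[0.03,0.0015,0,0,0.015],[0.035,0.0018,0,0,0.015],[0.035,0.0018,0,0,0.015],[0.035,0.0018,0,0,0.015],[0.035,0.0018,0,0,0.015],[0.035,0.0018,0,0,0.015],[0.035,0.0018,0,0,0.015],[0.035,0.0018,0,0,0.015],[0.035,0.0018,0,0,0.015]]}}

```text
time_s: 24.05
position: [0.4951, 0.0598, 0.1825]
tool_rot: [[-0.269, 0.963, -0.003], [0.963, 0.269, 0.001], [0.002, -0.003, -1.0]]
ft_force: [0.3, 0.1, -5.1]
grip_width: 0.0235
gripper_force: 69.2
```

Emit:
{"op": "jog_arm", "data": {"rows": [[0.035,0.0018,0,0,0.015],[0.035,0.0018,0,0,0.015],[0.035,0.0018,0,0,0.015],[0.035,0.0018,0,0,0.015],[0.035,0.0018,0,0,0.015],[0.035,0.0018,0,0,0.015],[0.035,0.0018,0,0,0.015],[0.025,0.0015,0,0,0.015],[0.015,0.0005,0,0,0.015],[0,0,0,-7,0.015]]}}

```text
time_s: 25.05
position: [0.4328, 0.3375, 0.1828]
tool_rot: [[-0.388, 0.922, -0.003], [0.922, 0.388, -0.001], [0.0, -0.003, -1.0]]
ft_force: [0.1, -0.1, -5.3]
grip_width: 0.023
gripper_force: 69.2
```

Emit:
{"op": "jog_arm", "data": {"rows": [[0,0,0,-8,0.015],[0,0,0,-8,0.015],[0,0,0,-8,0.015],[0,0,0,-8,0.015],[0,0,0,-8,0.015],[0,0,0,-8,0.015],[0,0,0,-8,0.015],[0,0,0,-8,0.015],[0,0,0,-8,0.015],[0,0,0,0,0.015]]}}

```text
time_s: 26.05
position: [0.4337, 0.3357, 0.1832]
tool_rot: [[-0.997, -0.081, -0.002], [-0.081, 0.997, -0.001], [0.002, -0.001, -1.0]]
ft_force: [-0.1, 0.4, -4.6]
grip_width: 0.0229
gripper_force: 69.1
```

```bash
python3 -c "from h import *;d(.4346,.3357,.0597,184.7)"
```

```text
t 26.05 turn -0.05 delta after turn [-1.100e-03  1.000e-04  1.235e-01] before [-1.100e-03  1.000e-04  1.235e-01] w 0.0229 F [-0.1  0.4 -4.6]
```

Emit:
{"op": "jog_arm", "data": {"rows": [[-0.001,0,0.015,0,0.015],[0,0,0.02,0,0.015],[0,0,0.02,0,0.015],[0,0,0.02,0,0.015],[0,0,0.02,0,0.015],[0,0,0.012,0,0.015],[0,0,0.008,0,0.015],[0,0,0.003,0,0.015],[0,0,0,0,0.015]]}}

```text
time_s: 26.95
position: [0.4355, 0.3363, 0.0663]
tool_rot: [[-0.997, -0.079, 0.0], [-0.079, 0.997, 0.0], [-0.0, 0.0, -1.0]]
ft_force: [-1.1, 0.5, -4.1]
grip_width: 0.0229
gripper_force: 69.1
```

```bash
python3 -c "from h import *;d(.4346,.3357,.0597,184.7)"
```

```text
t 26.95 turn -0.14 delta after turn [ 0.001  -0.0005  0.0066] before [ 0.001  -0.0005  0.0066] w 0.0229 F [-1.1  0.5 -4.1]
```

Emit:
{"op": "jog_arm", "data": {"rows": [[0,0,0.002,0,0.015],[0,0,0.002,0,0.015],[0,0,0.0015,0,0.015],[0,0,0.001,0,0.015],[0,0,0.0005,0,0.015],[0,0,0,0,0.015]]}}

```text
time_s: 27.55
position: [0.4354, 0.3362, 0.0597]
tool_rot: [[-0.997, -0.08, 0.0], [-0.08, 0.997, 0.0], [-0.0, 0.0, -1.0]]
ft_force: [-2.2, -1.6, 3.1]
grip_width: 0.0229
gripper_force: 70.0
```

```bash
python3 -c "from h import *;d(.4346,.3357,.0597,184.7)"
```

```text
t 27.55 turn -0.1 delta after turn [ 0.0009 -0.0004 -0.    ] before [ 0.0009 -0.0004 -0.    ] w 0.0229 F [-2.2 -1.6  3.1]
```

Emit:
{"op": "jog_arm", "data": {"rows": [[0,0,0,0,0.028],[0,0,0,0,0.036],[0,0,0,0,0.04],[0,0,0,0,0.04],[0,0,-0.01,0,0.04],[0,0,-0.02,0,0.04],[0,0,-0.025,0,0.04],[0,0,-0.025,0,0.04],[0,0,-0.025,0,0.04],[0,0,-0.02,0,0.04]]}}

```text
time_s: 28.55
position: [0.4355, 0.3363, 0.1866]
tool_rot: [[-0.997, -0.08, 0.002], [-0.08, 0.997, 0.001], [-0.002, 0.001, -1.0]]
ft_force: [0.1, -0.4, -1.1]
grip_width: 0.0399
gripper_force: 0.0
```

Emit:
{"op": "jog_arm", "data": {"rows": [[0.02,0.03,0,0,0.05],[0.02,0.03,0,0,0.05],[0.02,0.03,0,0,0.05],[0.02,0.03,0,0,0.05],[0.02,0.03,0,0,0.05],[0.02,0.03,0,0,0.05],[0.02,0.03,0,0,0.05],[0.02,0.01,0,0,0.05],[0,0,0,0,0.05],[0,0,0,0,0.05]]}}

```text
time_s: 29.55
position: [0.2583, 0.5426, 0.1848]
tool_rot: [[-0.997, -0.081, 0.001], [-0.081, 0.997, 0.0], [-0.001, 0.0, -1.0]]
ft_force: [-0.5, -0.1, -0.6]
grip_width: 0.0497
gripper_force: 0.0
```

```bash
python3 - <<'E'
from h import *
g=get_image('top');P,o=bells(g);cv2.imwrite('pics/e.png',g['pixels'][:,:,::-1])
c=np.array([450.7,140.4]);a=np.radians(4.7);R=np.array([[np.cos(a),-np.sin(a)],[np.sin(a),np.cos(a)]])
for n,L in o.items():
    for Q in L:print(n,(np.array(rect(Q[Q[:,2]>.055])[0])-c)@R)
m=((P[...,2]>.015)&(P[...,2]<.09)).astype(np.uint8);k,L,st,ce=cv2.connectedComponentsWithStats(m);i=L[276,418];print('steel',rect(P[L==i]))
E
```

```text
yellow 1098 [311. 252.] (array([467.3, -60.2]), array([ 50.6, 126.8]), 5.8) top z [0.0643 0.0744]
yellow 1111 [273. 256.] (array([460.9,  16.1]), array([ 48.6, 126.6]), 4.0) top z [0.0642 0.0745]
teal 1340 [149. 264.] (array([445.1, 263.4]), array([ 52.9, 134.3]), 5.7) top z [0.0683 0.0797]
teal 1343 [112. 268.] (array([437.8, 337.1]), array([ 57.4, 133.7]), 3.7) top z [0.0681 0.0797]
red 1634 [229. 259.] (array([453.4, 104.4]), array([ 58.8, 154.3]), 4.4) top z [0.0723 0.0846]
red 1647 [194. 262.] (array([448. , 172.9]), array([ 58.9, 154.5]), 4.3) top z [0.072  0.0845]
yellow [   0.87736909 -199.24186363]
yellow [   0.45314434 -123.85360172]
teal [  2.98592341 122.96883451]
teal [  1.8857903  193.79714599]
red [  1.14462083 -36.11523007]
red [ 1.58308811 32.68017491]
steel (array([ 418.7, -276.8]), array([ 44. , 130.7]), 94.6)
```

View pics/e.png

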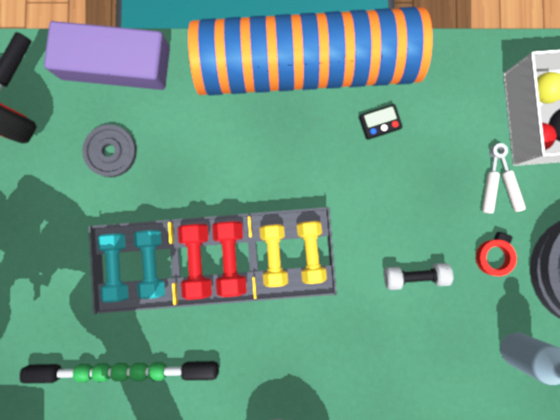

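All six lie in pairs across the rails (teal 112/149, red 229/194, yellow 273/311), within a few mm of their places. The steel one has not moved.

```bash
python3 -c "from rig import *;print(close_job())"
```

```text
the job is handed in; nothing more can be done
None
```

The job is handed in: the last camera check put the yellow, teal and red dumbbells within about 3 mm of their places beside their mates, with the steel one unmoved; the judge's verdict was not shown.

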